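# Index the reader carousel to the brown bottle

## Task

The reading head of the sample carousel has finished with the dropper bottle in front of it. Turn the carousel (the bar handle on top is for this) one position, in the direction that brings the small brown screw-cap bottle in front of the reading head, so that it rests in its click stop. The brown bottle must stay upright in its nest.

Things in the scene. Friction and masses are not known exactly. Their poses are not given: they have to be found in the camera images.
- carousel_base: fixed round white reader foot, 196 mm across, 28 mm high. Origin on the carousel's vertical axis at the underside, on the worktop; z up. +x points from the axis to the reading head, a white block 64 mm wide, 110 mm high, 120 to 164 mm from the axis, beyond the rim, its dark window facing the axis. The place before the head is 72 mm from the axis along +x.
- carousel (a joint): carousel angle, rad, anticlockwise from above +, 0 at start. Aluminium disc 214 mm across, top at 38 mm; six grey ring nests (inside 54 mm, walls 20 mm high) 60 degrees apart, 72 mm from the axis. Turns both ways with a click stop every 1.047 (60 degrees); about 0.15 N m takes it over the crest halfway, then it clicks home. At 0 the brown bottle is one nest left or right of the head.
- carousel_grip (a point): middle of the black bar handle on the carousel's central column, on the axis, 165 mm above the worktop. Turns with the carousel: x along the bar, z up. The bar is 70 mm long (x), 18 mm wide (y), 34 mm high (148 to 182 mm above the worktop), on a round column 24 mm across. At joint value 0 it points at the reading head.
- brown_bottle: small brown bottle with a white screw cap, 50 mm across, 99 mm high, loose in a nest on the carousel, its top 137 mm above the worktop; wider than the dropper bottles (29 mm across, 85 mm high) in other nests. Origin at the centre of its underside, z up. A larger brown bottle (134 mm high) on the worktop plays no part.
There are look-alikes about, which are no part of the job. Of the things that look like the brown_bottle, the middle-sized one is meant.

How it is judged:
At the end, for the whole second after the job is handed in: The carousel rests at the click stop one position (60 degrees, within 10 degrees) from where it started, and the brown bottle stands upright (within 10 degrees) in its nest, at rest, before the reading head (within 18 mm along and across the head's direction) ((value of joint carousel between -1.22 and -0.87 rad or value of joint carousel between 0.87 and 1.22 rad) and velocity of joint carousel between -0.05 and 0.05 rad/s and x of brown_bottle in the frame of carousel_base between 0.054 and 0.09 m and y of brown_bottle in the frame of carousel_base between -0.018 and 0.018 m and z of brown_bottle in the frame of carousel_base between 0.03 and 0.046 m and angle between brown_bottle's own z axis and vertical below 0.17 rad and linear speed of brown_bottle below 0.02 m/s); the robot touches nothing.
It fails at once if the brown bottle is tipped or lifted out of its nest (angle between brown_bottle's own z axis and vertical above 0.4 rad or z of brown_bottle in the frame of carousel_base above 0.058 m).
It also fails if it takes over 32 s, if anything falls off the work surface, if the arm or the gripper's body presses on something with over 40 N, if the wrist force passes 120 N, or if a joint passes its speed limit or range.

## Robot

A 7-joint arm with a two-finger parallel gripper is mounted at the origin on a cart in front of the work surface, level with it; the furniture and walls round the work are solid. World frame = base frame: x ahead of the robot, y to its left, z up, the work surface at z = 0. Lengths are in m, angles in rad, forces in N, time in s.
With the tool pointing down it reaches from about 0.35 to 0.775 m from the base axis. Payload 3.1 kg.
Tool frame: the origin (TCP) lies midway between the tips of the shut fingers; the grasp point (between the pads) lies 19 mm behind it; z points along the fingers, y is the line along which they close (so a half turn about z gives the same grasp; the last joint's range is limited). The gripper opens to 85 mm and grips with 20 to 120 N. Pads are 22 mm wide; open, the fingers measure 114 mm over their backs; the gripper's body (76 mm by 85 mm) begins 54 mm behind the grasp point. The pads swing forward as they close: fully open they stand 13 mm farther back than shut.
Start: joints at [1.168, 0.311, 0.014, 1.512, -0.004, 1.319, -0.027], TCP at [0.194, -0.515, 0.231] pointing down, gripper open.
Joint ranges: [-2.7, 2.7], [-0.3, 1.91], [-1.27, 1.3], [0.12, 2.57], [-1.44, 4.58], [0.2, 2.03], [-3.05, 3.05]. Speed limits (rad/s): [2.79, 2.79, 3.14, 3.14, 3.14, 3.14, 3.14].

## Interface

Orientations are given as a unit quaternion [w, x, y, z].
In Python, from bench import manip gives the robot as it stands. Calls block until the motion is done:
- manip.movep(position, orientation): joint-space move of the TCP to a pose.
- manip.movel(position, orientation=None, feed=0.15, max_force=None): straight line of the TCP; orientation=None keeps the orientation; feed is the mean speed in m/s. With max_force (N) it stops when the force on the tool has changed by that much, and returns True; else False.
- manip.move_j(angles): joint-space move.
- manip.move_gripper(opening): finger opening in m; the grip force is fixed at half the most; returns when the fingers have stopped.
- manip.wait(seconds).
- manip.solve_ik(position, orientation): joint angles nearest the present ones, or None.
- manip.camera(name): name is "side" or "top"; returns the picture (400x640x3 uint8, red, green, blue); there is no depth.
- manip.camera_model(name): a dict with "mtx" (3x3 intrinsics, pixels), "extrinsics" (4x4, takes a point from camera to world coordinates). Camera axes: x right, y down, z forward; pixel columns grow to the right and rows downward; lengths in m; the calibration is good to about 2 mm. A picture is of the moment at which its call begins. camera_model takes no time and is no camera call.
A pose or a line that the arm cannot do raises manip.Unreachable and nothing moves.
- manip.finish_job(): hands the job in; it is judged then, once.
Trained networks look in the newest picture that a camera, given by its name, has taken for a name from the list of things; names that differ only in an ending like _2 or _b are one class to them, and where a whole thing is asked for, a point or a joint stands for the part that bears it (a point fixed in the world has none). Each returns a list of dicts, best first, with "p" (0 to 1); they miss things now and then, are a little off and sometimes report something else, mostly with a low value. They report only what shows in the picture. A call takes as long as a camera call. They do not tell look-alikes from the thing itself.
- manip.boxes_of(target, camera): "box" ([left, top, right, bottom] as shares, 0 to 1, of the picture: columns of its width, rows of its height, round what is visible of it).
- manip.silhouettes(target, camera): "mask" (400x640 bool, what is visible of it) and "box" ([left, top, right, bottom] as shares, 0 to 1, of the picture: columns of its width, rows of its height, round what is visible of it).
- manip.spot_point(target, camera): "position" ([column, row] as shares, 0 to 1, of the picture: columns of its width, rows of its height: a listed point, or the origin of a listed thing).
Readings, each from a call of its own:
- manip.current_t(): time.
- manip.current_joint_positions(): joint angles.
- manip.current_joint_velocities(): joint speeds.
- manip.current_tau(): joint torques, N m.
- manip.current_tool_pos(): TCP position.
- manip.current_orientation(): TCP orientation.
- manip.current_force(): force on the tool from outside, world axes, zero at the start.
- manip.current_wrist_torque(): the same for the moment, N m.
- manip.current_width(): finger opening in m.
- manip.current_gripper_force(): force on a finger pad.
Only numpy, scipy, OpenCV 4.12 (cv2) and the standard library are available. Lean on these libraries where they do the work, as an engineer would, in place of code of your own. Each camera call takes 0.05 s, during which the arm holds its last target. There are 200 camera calls.

## Working session

There is one attempt and no reset: what is moved stays moved. The work goes in short steps, each a Python script; the robot and the scene stay as the last script left them, time stands still between calls to the robot, and variables do not carry over. Pictures are saved under pics/ and viewed, at most 10 in all, crops included, and the job is handed in when it is done.

```bash
mkdir -p pics; python3 - <<'E'
from bench import manip
import cv2
for c in("side","top"):
    im=manip.camera(c); cv2.imwrite(f"pics/{c}0.png",im[:,:,::-1])
    m=manip.camera_model(c); print(c,m["mtx"],m["extrinsics"])
    for t in("carousel_base","carousel_grip","brown_bottle"):
        print(t,[(d["p"],[round(a*b) for a,b in zip(d["position"],(640,400))]) for d in manip.spot_point(t,c)])
        print(t,[(d["p"],[round(a*b) for a,b in zip(d["box"],(640,400,640,400))]) for d in manip.boxes_of(t,c)])
print(manip.current_t(),manip.current_orientation())
E
```

```text
side [[401.25383487   0.         322.42228459]
 [  0.         401.25383487 201.41407924]
 [  0.           0.           1.        ]] [[-0.93877325 -0.19509612  0.28397584  0.21105132]
 [-0.34383553  0.47799171 -0.80827041  0.81106548]
 [ 0.02195232 -0.85642362 -0.51580682  0.56983777]
 [ 0.          0.          0.          1.        ]]
carousel_base [(0.95, [288, 234])]
carousel_base [(0.89, [224, 164, 331, 259])]
carousel_grip [(0.8, [282, 173])]
carousel_grip [(0.59, [240, 166, 329, 252])]
brown_bottle [(0.9, [378, 269]), (0.87, [254, 231]), (0.73, [244, 286])]
brown_bottle [(0.94, [236, 260, 250, 290]), (0.94, [362, 211, 405, 283]), (0.81, [246, 188, 267, 229]), (0.19, [239, 162, 332, 252])]
top [[394.17116389   0.         316.27901724]
 [  0.         394.17116389 197.62529964]
 [  0.           0.           1.        ]] [[-0.00114681 -0.99131113  0.13153301  0.34560021]
 [-0.99947784  0.00538363  0.03186002  0.12712206]
 [-0.03229131 -0.1314278  -0.99079968  0.94937208]
 [ 0.          0.          0.          1.        ]]
carousel_base [(0.94, [339, 163])]
carousel_base [(0.63, [297, 79, 388, 209])]
carousel_grip [(0.89, [343, 149])]
carousel_grip [(0.7, [297, 118, 389, 208])]
brown_bottle [(0.92, [318, 142]), (0.73, [323, 267]), (0.59, [266, 164])]
brown_bottle [(0.98, [307, 250, 336, 281]), (0.6, [310, 124, 329, 153]), (0.51, [252, 154, 269, 171])]
0.7 [3.29683175e-05 9.83770739e-01 1.79430018e-01 6.60867652e-06]
```

View pics/side0.png

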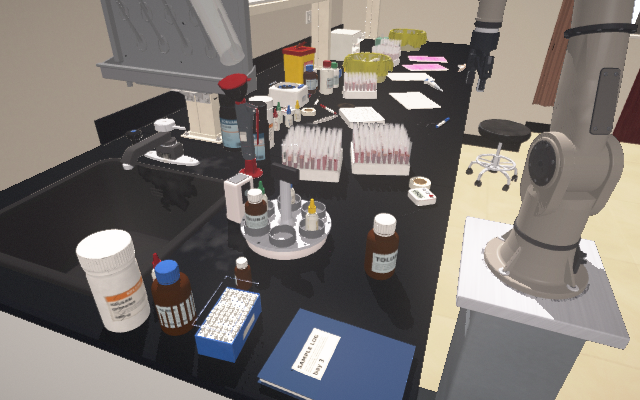

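View pics/top0.png

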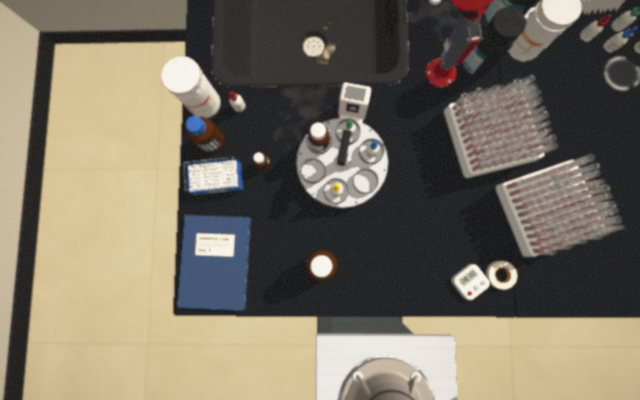

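```bash
python3 - <<'E'
import cv2
a=cv2.resize(cv2.imread("pics/top0.png")[70:220,240:400],None,fx=3.6,fy=3.6,interpolation=2)
cv2.imwrite("pics/crop.png",a)
E
cat > h.py <<'E'
from bench import manip
import numpy as np
def ray(c,uv):
    m=manip.camera_model(c); E=m["extrinsics"]
    d=E[:3,:3]@np.linalg.solve(m["mtx"],[uv[0],uv[1],1]); return E[:3,3],d
def onz(c,uv,z):
    o,d=ray(c,uv); return o+d*(z-o[2])/d[2]
E
python3 - <<'E'
from h import *
print("base",onz("side",(288,234),0),onz("top",(339,163),0))
print("grip",onz("side",(282,173),.165),onz("top",(343,149),.165))
print("bb",onz("side",(254,231),.038),onz("top",(318,142),.038))
E
```

```text
base [0.54938514 0.09303775 0.        ] [0.55707611 0.10174534 0.        ]
grip [0.55834713 0.09633324 0.165     ] [0.54936238 0.09776437 0.165     ]
bb [0.60321969 0.15902503 0.038     ] [0.59998893 0.15218072 0.038     ]
```

View pics/crop.png

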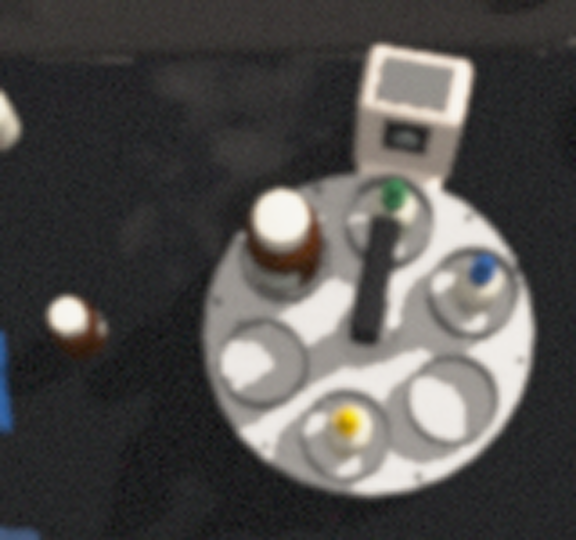

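Brown candidates in the top picture are the large bottle on the worktop (321,266), the one in the carousel nest (318,142) and the small one on the worktop (260,160). I choose the one in the nest: it is middle-sized, and the crop shows it in the nest to the left of the head, next to the green dropper. The head is at (354,100), so the carousel must turn clockwise (−60°).

```bash
python3 - <<'E'
from h import *
from scipy.spatial.transform import Rotation as R
print("disc",onz("top",(342.8,162.6),.038))
a=onz("top",(346.4,131.7),.182);b=onz("top",(341.7,163.9),.182)
print("bar",a,b,(a+b)/2,np.linalg.norm(a-b)); 
print("baryaw",np.degrees(np.arctan2(*(a-b)[1::-1])))
# two-ray midpoint of grip
A=np.zeros((3,3));v=np.zeros(3)
for c,uv in(("side",(282,173)),("top",(343,149))):
    o,d=ray(c,uv);d/=np.linalg.norm(d);P=np.eye(3)-np.outer(d,d);A+=P;v+=P@o
print("grip",np.linalg.solve(A,v))
h=onz("top",(354.9,93.1),.11);print("headtop",h)  # centre of head top in crop (414,83)
for yaw in(-8,172):
  for dz in(0,-60):
    y=np.radians(yaw+dz); q=(R.from_euler('z',y)*R.from_euler('x',np.pi)).as_quat(scalar_first=True)
    for z in(.151,.25):
      s=manip.solve_ik([.553,.097,z],q);print(yaw,dz,z,None if s is None else np.round(s,2))
E
```

```text
disc [0.54949869 0.09381155 0.038     ]
bar [0.58043907 0.0912404  0.182     ] [0.51466868 0.10127881 0.182     ] [0.54755388 0.09625961 0.182     ] 0.06653204805662451
baryaw -8.677982038566645
grip [0.5528392  0.09902567 0.16634248]
headtop [0.69066878 0.06805197 0.11      ]
-8 0 0.151 [ 0.31  0.49 -0.72  1.58  0.34  1.2  -2.19]
-8 0 0.25 [ 0.33  0.42 -0.76  1.42  0.29  1.41 -2.15]
-8 -60 0.151 [-0.95  0.61  1.13  1.63 -0.57  1.27 -2.47]
-8 -60 0.25 [-0.95  0.5   1.13  1.47 -0.45  1.45 -2.57]
172 0 0.151 [ 0.37  0.52 -0.83  1.58  0.4   1.22  0.9 ]
172 0 0.25 [ 0.38  0.45 -0.86  1.42  0.34  1.43  0.95]
172 -60 0.151 [ 0.36  0.51 -0.8   1.58  0.38  1.21 -0.13]
172 -60 0.25 [ 0.39  0.45 -0.86  1.42  0.34  1.43 -0.09]
```

```bash
cat >> h.py <<'E'
from scipy.spatial.transform import Rotation as R
import cv2
def Q(deg): return (R.from_euler('z',deg,degrees=True)*R.from_euler('x',np.pi)).as_quat(scalar_first=True)
E
python3 - <<'E'
from h import *
manip.movel([.194,-.515,.30])
manip.movep([.5505,.0965,.28],Q(171))
manip.movel([.5505,.0965,.205])
print(manip.current_t(),np.round(manip.current_joint_positions(),2),manip.current_tool_pos())
a=manip.camera("side")[60:210,200:400];b=manip.camera("top")[70:220,250:450]
cv2.imwrite("pics/c1.png",cv2.resize(np.vstack([a,b]),None,fx=2,fy=2,interpolation=2)[:,:,::-1])
for c,o in(("side",(200,60)),("top",(250,-80))):
    m=manip.camera_model(c);E=np.linalg.inv(m["extrinsics"])
    p=m["mtx"]@(E@[*manip.current_tool_pos(),1])[:3];p=p[:2]/p[2];print(c,p,(p-o)*2)
E
```

```text
4.4667 [ 0.39  0.47 -0.85  1.51  0.36  1.33  0.92] [0.55102945 0.09648867 0.20569801]
side [284.22771986 156.42655599] [168.45543971 192.85311198]
top [344.1763433  142.50181056] [188.35268661 445.00362112]
```

View pics/c1.png

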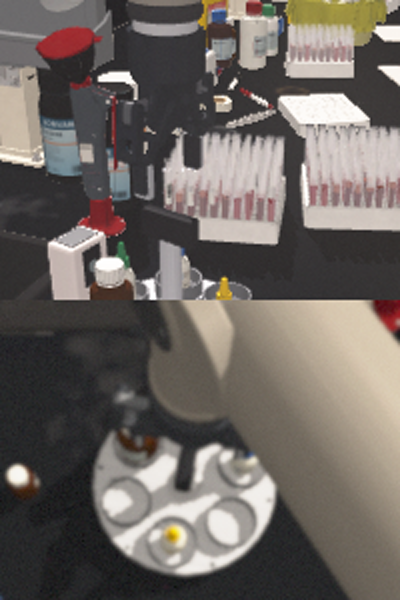

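The fingers straddle the bar: their tips are at about (148,190) and (192,165) in the crop, and the bar is centred at about (170,222), in line with them. Next I descend and grip.

```bash
python3 - <<'E'
from h import *
hit=manip.movel([.5505,.0965,.151],feed=.08,max_force=8)
print(hit,manip.current_tool_pos(),manip.current_force())
if not hit:
    manip.move_gripper(.035); print(manip.current_width(),manip.current_force(),manip.current_wrist_torque())
    manip.move_gripper(.0); print(manip.current_width(),manip.current_gripper_force(),manip.current_force(),manip.current_wrist_torque())
print(manip.current_t())
E
```

```text
False [0.55080347 0.0967785  0.15133546] [ 0.6796094   0.39037939 -0.06129134]
0.03507236225406324 [-0.47598029 -0.23794163  0.28994628] [-0.02025842  0.02705561 -0.03081568]
0.01678314740341848 60.1587849855423 [0.08486292 0.23357038 0.01946969] [ 0.08906747 -0.01060481 -0.1363528 ]
6.225
```

```bash
python3 - <<'E'
from h import *
q=np.array(manip.current_joint_positions())
# sign of joint 7 for clockwise yaw: IK gave q7 falling from 0.9 to -0.13
for k in range(1,7):
    t=q.copy(); t[6]-=np.radians(10*k); manip.move_j(t)
    print(k,np.round(manip.current_force(),1),np.round(manip.current_wrist_torque(),2),manip.current_width(),np.round(manip.current_tool_pos(),4))
manip.wait(.3)
print((R.from_quat(manip.current_orientation(),scalar_first=True)*R.from_euler('x',-np.pi)).as_euler('zyx',degrees=True),manip.current_t())
im=manip.camera("side")[120:270,200:400]
cv2.imwrite("pics/c2.png",cv2.resize(im,None,fx=3,fy=3)[:,:,::-1])
E
```

```text
1 [1.5 1.  0.2] [ 0.18 -0.19  0.12] 0.017516969691551972 [0.5509 0.0971 0.1512]
2 [ 1.3  3.7 -1.7] [ 0.44 -0.36  0.18] 0.017163132366248963 [0.5509 0.0975 0.1512]
3 [ 2.5  4.3 -3.3] [ 0.67 -0.55  0.06] 0.017162617593458725 [0.5512 0.098  0.1512]
4 [ 4.8  5.4 -3.2] [ 0.78 -0.65 -0.08] 0.017510481166847048 [0.5515 0.0983 0.1512]
5 [ 5.3  5.4 -3.8] [ 0.81 -0.79 -0.21] 0.01726511888140749 [0.5519 0.0986 0.1512]
6 [ 6.3  5.4 -4.7] [ 0.96 -0.95 -0.07] 0.017008024476377667 [0.5523 0.0988 0.1512]
[111.43176929  -0.24439509   0.25515125] 8.275
```

View pics/c2.png

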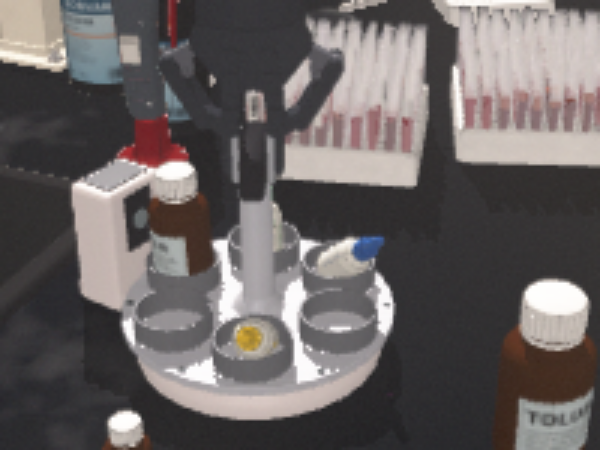

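The brown bottle at crop (180,220) stands upright before the head's window. The blue dropper at (345,255) leans but is still in its nest. Next I release and back off.

```bash
python3 - <<'E'
from h import *
p=manip.current_tool_pos()
manip.move_gripper(.05); manip.move_gripper(.085)
manip.movel([p[0],p[1],.28],feed=.08)
q=np.array(manip.current_joint_positions());
manip.movep([.40,-.25,.32],Q(111)); manip.wait(.5)
im=manip.camera("top"); cv2.imwrite("pics/c3.png",cv2.resize(im[70:220,240:440],None,fx=3,fy=3,interpolation=2)[:,:,::-1])
for c in("top","side"):
    if c=="side": manip.camera(c)
    for d in manip.spot_point("brown_bottle",c):
        P=onz(c,np.array(d["position"])*(640,400),.038)
        w=R.from_euler('z',9.5,degrees=True).apply(P-[.5505,.0965,0]); print(c,d["p"],np.round(w,3))
print(manip.current_t(),manip.current_force())
E
```

```text
top 0.9 [-0.244  0.012  0.038]
top 0.71 [ 0.078 -0.003  0.038]
top 0.48 [-0.035  0.179  0.038]
side 0.83 [-0.058  0.22   0.038]
side 0.82 [-0.253  0.042  0.038]
side 0.62 [0.072 0.005 0.038]
13.0667 [0.38967427 0.58570518 0.34334917]
```

View pics/c3.png

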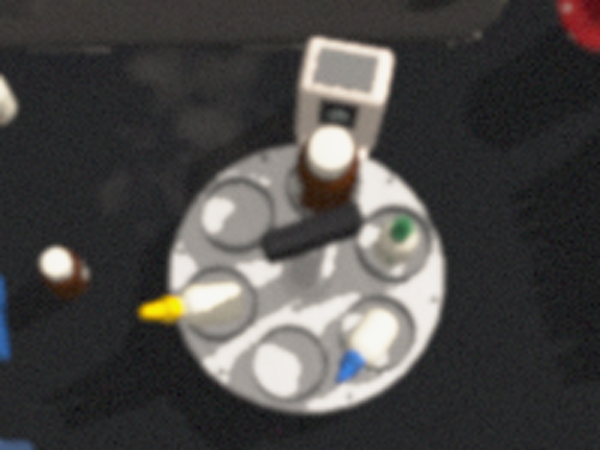

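The brown bottle at crop (328,165) is upright before the head. The bar lies about 21° above the horizontal, as expected after −60° from its −9° start, and the arm is clear.

```bash
python3 -c "
from bench import manip
print(manip.finish_job())"
```

```text
the job is handed in; nothing more can be done
None
```

I turned the carousel one position clockwise (−60°) and handed the job in. In the last pictures the brown bottle stands upright in its nest before the reading head and the arm is clear, but the yellow and blue dropper bottles tipped in their nests; no verdict was returned.

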